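String the ring biscuits on the skewer and hang them up

ROBOT

A 6-joint arm with a two-finger parallel gripper is mounted at the origin on a cart in front of the work surface, level with it; the furniture and walls round the work are solid. World frame = base frame: x ahead of the robot, y to its left, z up, the work surface at z = 0. Lengths are in m, angles in rad, forces in N, time in s.
With the tool pointing down it reaches from about 0.275 to 0.75 m from the base axis. Payload 10.2 kg.
Tool frame: the origin (TCP) lies midway between the tips of the shut fingers; the grasp point (between the pads) lies 19 mm behind it; z points along the fingers, y is the line along which they close (so a half turn about z gives the same grasp; the last joint's range is limited). The gripper opens to 88 mm and grips with 3 to 60 N. Pads are 18 mm wide; open, the fingers measure 123 mm over their backs; the gripper's body (75 mm by 187 mm) begins 45 mm behind the grasp point.
Start: joints at [-1.44, 0.313, 1.498, -0, 1.331, -0.223], TCP at [0.182, -0.492, 0.239] pointing down, gripper open.
Joint ranges: [-2.94, 2.94], [-0.97, 2.17], [0.19, 2.56], [-1.23, 4.37], [0.02, 3.11], [-2.88, 2.88]. Speed limits (rad/s): [2.39, 2.39, 3.01, 3.14, 3.14, 3.14].

INTERFACE

Orientations are given as a unit quaternion [w, x, y, z].
In Python, from station import ctrl, vision gives the robot as it stands. The module is installed in compiled form; this text tells all that it offers.
- The arm moves only by the tool move_arm, never from a script. Its argument "series" is a list of rows, each a list of 7 numbers: the shift along the tool's x, y, z in cm, then the turn, a rotation vector about the tool's x, y, z in degrees, then the finger opening in cm, from 0 to 8.81. A call has 1 to 10 rows; each row is the pose to reach, as a shift and turn from the pose commanded when the call began, along the tool's axes at that moment; what a row does not reach only later rows make up. A row lasts 1/8 s, in which the tool goes at most 62.5 mm and 10.7 degrees, less where a joint would pass 70% of its speed; a pose out of reach is approached as far as the arm can. A call with a gripper value outside its range is refused whole. The fingers move at their own pace and stop on an object; "grip_force" is the grip in N (left out, the last holds). Time passes only in rows, so rows that repeat a pose let the fingers close. It gives the time, the measured TCP pose, the force, the opening and the grip force at its end, in the units of the state.
- ctrl.get_state(): the state, without advancing time (a new reading comes with each control period).
- vision.read_camera(name): name is "scene" or "top"; returns the picture (480x640x3 uint8, red, green, blue); there is no depth.
- vision.get_calibration(name): a dict with "camera_matrix" (3x3 intrinsics, pixels), "xyz" and "rotation" of the camera in the world. Camera axes: x right, y up, looking along -z (the intrinsics and any distortion apply to the point x, -y, -z); pixel columns grow to the right and rows downward; lengths in m; the calibration is good to about 2 mm. A picture is of the moment at which its call begins. get_calibration takes no time and is no camera call.
- ctrl.job_done(): hands the job in; it is judged then, once.
The state is a dict: "time_s": time; "joint_positions": joint angles; "qvel": joint speeds; "joint_torque": joint torques, N m; "position": TCP position; "orientation": TCP orientation; "contact_force": force on the tool from outside, world axes, zero at the start; "torque": the same for the moment, N m; "grip_width": finger opening in m; "finger_force": force on a finger pad.
Only numpy, scipy, OpenCV 4.12 (cv2) and the standard library are available. Lean on these libraries where they do the work, as an engineer would, in place of code of your own. Each camera call takes 0.05 s, during which the arm holds its last target. There are 200 camera calls.

TASK

Take the wooden-handled skewer from its wire rest and run it up through all three ring biscuits that stand in the sloping trough, feeling your way (its rod is a little bent) so that the loose stand is not shoved along the worktop or tipped. Lift the three off together and lay the skewer back across both forks of the rest the way it lay, with the biscuits hanging on the rod between the forks. Drop no biscuit and leave the other things where they are.

Things in the scene. Friction and masses are not known exactly. Their poses are not given: they have to be found in the camera images.
- skewer_grip (a point): Skewer (70 g): middle of its wooden handle, where to grip it. x runs along the handle towards the tip, z up as it lies. Handle 16 mm wide (y), 20 high (z), x = -40 to 55; steel collar 24 across, x = 55 to 60; rod 7 mm thick, flat-ended tip at x = 175. The stiff rod is bent where it leaves the collar (x = 57), to the left or right (y) by up to 0.085 rad, unknown, so its tip may be 10 mm off.
- rest: Fixed skewer rest: dark wooden base 170 x 80 mm with two forks of 6 mm steel wire, open at the top, tops about 88 mm up. Origin under it on the worktop; x runs along the lying skewer, handle end to tip end, z up. Near fork at x = -52 mm takes the handle (flat, 19 mm wide at the bottom, 48 mm at the top), far fork at x = 65 mm takes the rod (flat, 36 mm wide at the bottom).
- rest_seat (a point): Where the skewer's grip point belongs when it lies on the rest: x = -85, y = 0, z = 75 mm in the frame of the rest (same axes). There are then 87 mm of bare rod between the collar and the far fork.
- stand: Loose white-painted wooden stand (about 1.2 kg, base 150 x 100 mm) with a trough that slopes up at 26 degrees (0.454 rad) towards its +x. Origin under it on the worktop, z up. Trough 52 mm long and 62 mm wide inside, floor 22 mm below the row's axis, side walls below the axis.
- stand_mouth (a point): Start of the axis of the biscuit row: middle of the inner face of the trough's lower end plate (x = -25, y = 0, z = 130 mm in the stand's frame, same axes). The axis runs from here along (0.899, 0, 0.438) of the stand. Both end plates are 6 mm thick and have a 32 mm wide slot open at the top, its bottom 7 mm below the axis; lower plate ends 10 mm above the axis, upper one 6 mm.
- biscuit_1: Ring biscuit 1 (lowest, nearest the lower end plate): hard brown flat-faced ring 43 mm across, 13 mm thick, hole 13.5 mm, about 20 g. Origin at the hole's centre; the hole points 26 degrees up from its x axis (x-z plane). The three stand on edge face to face, each rolled up to 6.5 mm sideways, so the holes are not in line; they roll when touched. A tip that meets one off centre jams: draw back a little, shift sideways, try again.
- biscuit_2: Ring biscuit 2 (middle): hard brown flat-faced ring 43 mm across, 13 mm thick, hole 13.5 mm, about 20 g. Origin at the hole's centre; the hole points 26 degrees up from its x axis (x-z plane). The three stand on edge face to face, each rolled up to 6.5 mm sideways, so the holes are not in line; they roll when touched. A tip that meets one off centre jams: draw back a little, shift sideways, try again.
- biscuit_3: Ring biscuit 3 (uppermost): hard brown flat-faced ring 43 mm across, 13 mm thick, hole 13.5 mm, about 20 g. Origin at the hole's centre; the hole points 26 degrees up from its x axis (x-z plane). The three stand on edge face to face, each rolled up to 6.5 mm sideways, so the holes are not in line; they roll when touched. A tip that meets one off centre jams: draw back a little, shift sideways, try again.
- tomato_2: Bystander: loose small tomato, origin under it. Not to be moved.
- lemon_1: Bystander: loose lemon, origin under it. Not to be moved.
- onion_1: Bystander: loose red onion, origin under it. Not to be moved.
- tomato_1: Bystander: loose small tomato, origin under it. Not to be moved.
- shallot: Bystander: loose shallot, origin under it. Not to be moved.

How it is judged:
On the way:
1. all three biscuits are on the skewer's rod and lifted at least 35 mm out of the trough (x of biscuit_1 in the frame of skewer_grip between 0.058 and 0.172 m and y of biscuit_1 in the frame of skewer_grip between -0.016 and 0.016 m and z of biscuit_1 in the frame of skewer_grip between -0.01 and 0.008 m and x of biscuit_2 in the frame of skewer_grip between 0.058 and 0.172 m and y of biscuit_2 in the frame of skewer_grip between -0.016 and 0.016 m and z of biscuit_2 in the frame of skewer_grip between -0.01 and 0.008 m and x of biscuit_3 in the frame of skewer_grip between 0.058 and 0.172 m and y of biscuit_3 in the frame of skewer_grip between -0.016 and 0.016 m and z of biscuit_3 in the frame of skewer_grip between -0.01 and 0.008 m and z of biscuit_1 in the frame of stand above 0.1684 m and z of biscuit_2 in the frame of stand above 0.1742 m and z of biscuit_3 in the frame of stand above 0.18 m), for 0.2 s.
At the end, for the whole second after the job is handed in: The skewer lies in both forks of the rest as at the start (grip point within about 17 mm along, 10 mm across and 7 mm in height of its place, direction within 0.12 rad), and all three biscuits are on its rod between the forks, clear of the worktop and still (x of biscuit_1 in the frame of skewer_grip between 0.058 and 0.172 m and y of biscuit_1 in the frame of skewer_grip between -0.016 and 0.016 m and z of biscuit_1 in the frame of skewer_grip between -0.01 and 0.008 m and x of biscuit_2 in the frame of skewer_grip between 0.058 and 0.172 m and y of biscuit_2 in the frame of skewer_grip between -0.016 and 0.016 m and z of biscuit_2 in the frame of skewer_grip between -0.01 and 0.008 m and x of biscuit_3 in the frame of skewer_grip between 0.058 and 0.172 m and y of biscuit_3 in the frame of skewer_grip between -0.016 and 0.016 m and z of biscuit_3 in the frame of skewer_grip between -0.01 and 0.008 m and x of skewer_grip in the frame of rest between -0.105 and -0.068 m and y of skewer_grip in the frame of rest between -0.01 and 0.01 m and z of skewer_grip in the frame of rest between 0.068 and 0.082 m and angle between the x axis of skewer_grip and the x axis of rest, either way round below 0.12 rad and x of biscuit_1 in the frame of rest between -0.05 and 0.065 m and height (world z) of each of biscuit_1, biscuit_2, biscuit_3 above 0.05 m and linear speed of each of biscuit_1, biscuit_2, biscuit_3 below 0.05 m/s and x of biscuit_2 in the frame of rest between -0.05 and 0.065 m and x of biscuit_3 in the frame of rest between -0.05 and 0.065 m); the robot touches nothing.
It fails at once if the stand is moved more than 30 mm (distance of stand from where it was at the start of the episode above 0.03 m).
It fails at once if the stand is tipped over by more than 0.2 rad (angle between stand's own z axis and vertical above 0.2 rad).
It fails at once if a biscuit drops to the worktop (height (world z) of any of biscuit_1, biscuit_2, biscuit_3 below 0.035 m).
It fails at once if a bystander is moved more than 30 mm (distance of any of tomato_2, lemon_1, onion_1, tomato_1, shallot from where it was at the start of the episode above 0.03 m).
It also fails if it takes over 69 s, if anything falls off the work surface, if the arm or the gripper's body presses on something with over 40 N, if the wrist force passes 120 N, or if a joint passes its speed limit or range.

## Working session

There is one attempt and no reset: what is moved stays moved. The work goes in short steps, Python scripts to look and compute and a tool call to move; the robot and the scene stay as the last step left them, time stands still between calls to the robot, and variables do not carry over. Pictures are saved under pics/ and viewed, at most 10 in all, crops included, and the job is handed in when it is done.

Besides the shell and the picture viewer there is one more tool, called after "Emit:" by a JSON object that holds its "name" and its "arguments". move_arm: Moves the arm, as the interface text tells. Its arguments: {"type":"object","properties":{"series":{"type":"array"},"grip_force":{"type":"number"}},"required":["series"]}

```bash
mkdir -p pics
cat > h.py <<'E'
import numpy as np, cv2
from station import ctrl, vision
def snap(n,f):
    im=vision.read_camera(n); cv2.imwrite('pics/'+f,im[:,:,::-1]); return im
def cam(n):
    c=vision.get_calibration(n); return c
E
python3 - <<'E'
from h import *
for n in('scene','top'):
    snap(n,n+'0.png'); print(n,cam(n))
print(ctrl.get_state())
E
```

```text
scene {'camera_matrix': array([[559.49625588,   0.        , 322.75654484],
       [  0.        , 559.49625588, 230.76460018],
       [  0.        ,   0.        ,   1.        ]]), 'xyz': array([0.22372505, 0.76206399, 0.6913681 ]), 'rotation': array([-0.23259801, -0.09527653,  0.38882325,  0.88636168])}
top {'camera_matrix': array([[524.08738188,   0.        , 314.22771598],
       [  0.        , 524.08738188, 239.70275633],
       [  0.        ,   0.        ,   1.        ]]), 'xyz': array([0.38297463, 0.20984088, 0.95541119]), 'rotation': array([ 0.70593955,  0.05606339, -0.05723806, -0.70372584])}
{'time_s': 0.1, 'joint_positions': array([-1.44039085e+00,  3.13349824e-01,  1.49831182e+00, -2.81024779e-05,
        1.33102538e+00, -2.23385448e-01]), 'qvel': array([-3.13054613e-05, -1.58699363e-03, -1.80072862e-03, -6.48077688e-04,
        8.19201006e-04, -1.51104832e-03]), 'joint_torque': array([ 1.71515578e-03, -4.02815938e+01, -2.52645475e+01,  6.94271922e-02,
        3.41933314e-02, -4.62139246e-05]), 'position': array([ 0.18185055, -0.49227274,  0.23825949]), 'orientation': array([-5.47228497e-04,  9.84394018e-01,  1.75977604e-01,  1.17967876e-05]), 'contact_force': array([-0.54143479, -0.33613046,  0.89492767]), 'torque': array([-0.01443478,  0.01237418, -0.01497466]), 'finger_force': 0.0, 'grip_width': 0.08814273595205703}
```

View pics/scene0.png

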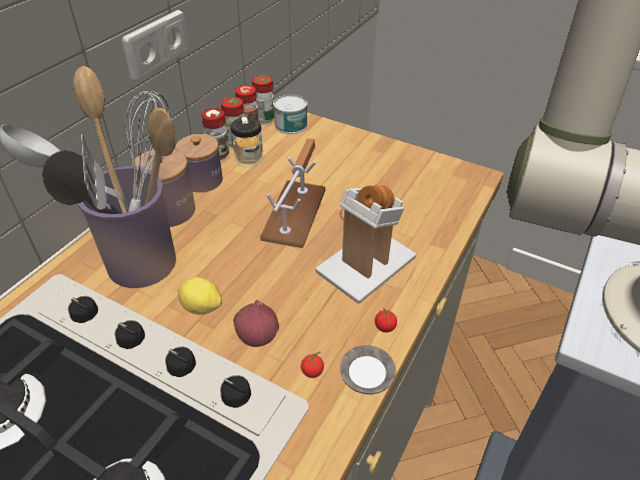

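View pics/top0.png

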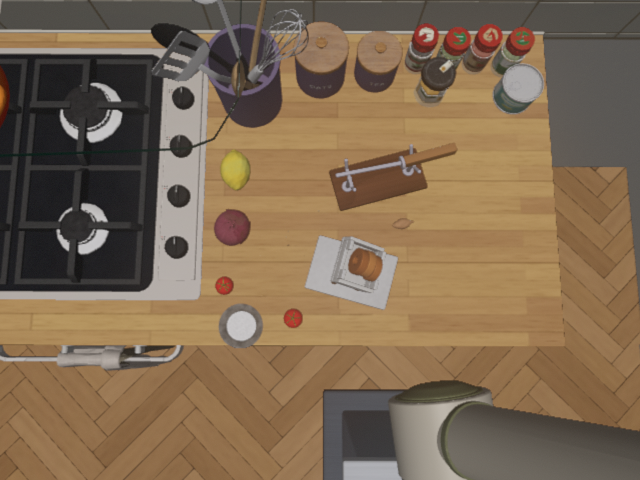

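The top view shows the rest around (378,179) with the handle to the right (430,155) and the rod tip near (338,174). The stand is around (352,270). I'll enlarge both to measure.

Run:
```python
from h import *
t=cv2.imread('pics/top0.png'); s=cv2.imread('pics/scene0.png')
a=cv2.resize(t[135:315,295:475],None,fx=3.3,fy=3.3,interpolation=cv2.INTER_CUBIC)
b=cv2.resize(s[130:310,255:435],None,fx=3.3,fy=3.3,interpolation=cv2.INTER_CUBIC)
cv2.imwrite('pics/a.png',a);cv2.imwrite('pics/b.png',b)
```

```text
(no output)
```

View pics/a.png

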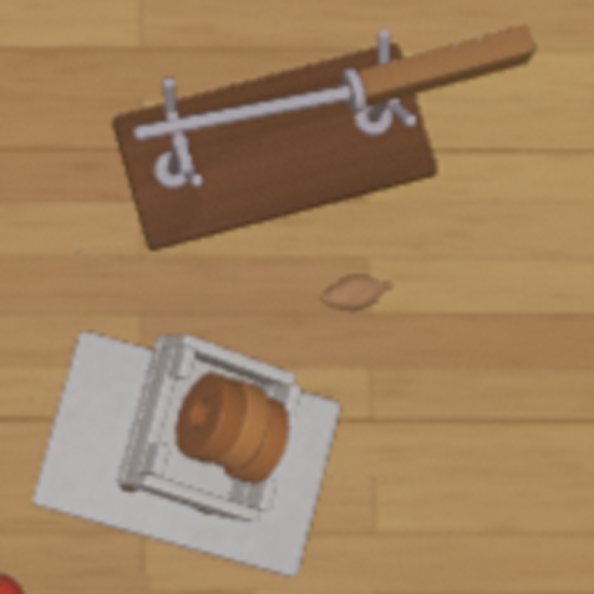

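View pics/b.png

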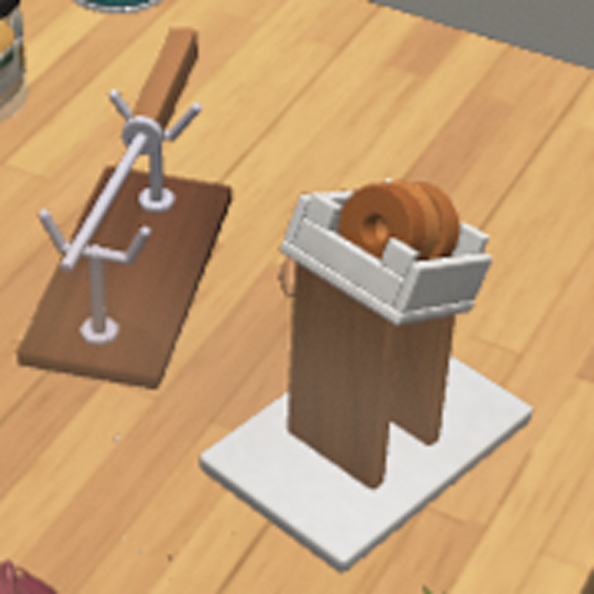

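The views agree: the stand's upper end faces image-left in the top view (the hole of biscuit 3 is at crop (200,410)), so the skewer must enter from the right/lower end. Next I'll fit the poses from the keypoints in both crops.

```bash
cat >> h.py <<'E'
from scipy.spatial.transform import Rotation as R
from scipy.optimize import least_squares
C={n:cam(n) for n in('scene','top')}
def proj(n,P):
    c=C[n]; q=c['rotation']; r=R.from_quat([*q[1:],q[0]])
    p=r.inv().apply(np.atleast_2d(P)-c['xyz'])*[1,-1,-1]
    u=p@np.array(c['camera_matrix']).T; return u[:,:2]/u[:,2:]
def tri(t,s):
    f=lambda P: np.r_[proj('top',P)[0]-t,proj('scene',P)[0]-s]
    r=least_squares(f,[.35,.15,.1]); return r.x,np.abs(r.fun).max()
A=lambda p: np.array(p)/3.3+[295,135]-.35
B=lambda p: np.array(p)/3.3+[255,130]-.35
def pose(x,L): return R.from_euler('z',x[2]).apply(L)+[x[0],x[1],0]
E
cat > m.py <<'E'
from h import *
def fit(Lt,T,Ls,S,g):
    Lt,Ls=np.array(Lt,float),np.array(Ls,float)
    def f(x):
        h=[0,0,x[3]]
        return np.r_[(proj('top',pose(x,Lt/1000+h))-A(T)).ravel(),(proj('scene',pose(x,Ls/1000+h))-B(S)).ravel()]
    r=least_squares(f,g); print(np.round(r.x,4),np.round(r.fun.reshape(-1,2),1).tolist()); return r.x
st=fit([(75,-50,0),(75,50,0),(-75,-50,0),(-75,50,0)],[(82,332),(33,502),(340,405),(296,576)],[(75,-50,0),(75,50,0),(-75,50,0)],[(200,460),(345,562),(530,410)],[.33,.14,1.4,.01])
re=fit([(85,-40,0),(85,40,0),(-85,40,0),(-85,-40,0)],[(113,118),(150,250),(437,175),(398,43)],[(85,-40,0),(85,40,0),(-85,40,0),(-85,-40,0)],[(20,358),(157,384),(231,187),(105,168)],[.5,.1,1.8,.01])
def loc(x,P): return R.from_euler('z',-x[2]).apply(P-np.array([x[0],x[1],0]))
for n,t,s in[('tip',(138,133),(69,263)),('collar',(353,90),(143,132)),('hend top',(531,38),(184,34)),('hole3',(200,410),(375,228))]:
    P,e=tri(A(t),B(s)); print(n,np.round(P,4),round(e,1),'rest',np.round(loc(re,P),4),'stand',np.round(loc(st,P),4))
m=pose(st,np.array([[-.025,0,.13]]))[0]; print('mouth',m,A((0,0)),(proj('top',m)-A((0,0)))*3.3,(proj('top',pose(st,np.array([[-.025+.039*.899,0,.13+.039*.438]])))-A((0,0)))*3.3)
print('seat',pose(re,np.array([[-.085,0,.075]])))
E
python3 m.py
```

```text
[0.4769 0.1399 1.3055 0.0043] [[-0.2, 0.2], [0.1, 1.1], [0.7, -0.5], [0.7, 0.9], [-1.4, -0.5], [-0.9, 0.9], [0.4, -0.3]]
[0.6519 0.0889 1.8417 0.0037] [[-0.1, 0.7], [0.3, 0.8], [0.8, 0.1], [-0.0, 0.5], [-1.8, -0.6], [0.1, -0.7], [0.1, 0.7], [-0.6, 0.3]]
tip [0.6381 0.1697 0.0742] 0.9 rest [ 0.0815 -0.0084  0.0742] stand [ 0.071  -0.1478  0.0742]
collar [0.6619 0.0562 0.0756] 0.8 rest [-0.0342 -0.0009  0.0756] stand [-0.0323 -0.2004  0.0756]
hend top [ 0.6908 -0.0388  0.076 ] 0.8 rest [-0.1335 -0.0033  0.076 ] stand [-0.1165 -0.2532  0.076 ]
hole3 [0.4823 0.1439 0.1432] 1.3 rest [0.0984 0.1487 0.1432] stand [ 0.0053 -0.0041  0.1432]
mouth [0.47038531 0.11581587 0.13      ] [294.65 134.65] [[258.04650717 442.33434904]] [[189.91156531 418.82458162]]
seat [[0.67464261 0.0070104  0.075     ]]
```

```bash
cat >> h.py <<'E'
def cur():
    s=ctrl.get_state(); q=s['orientation']; return s['position'],R.from_quat([*q[1:],q[0]]),s
def skR(yaw,pitch=0):
    x=np.array([np.cos(yaw)*np.cos(pitch),np.sin(yaw)*np.cos(pitch),np.sin(pitch)])
    y=np.cross([0,0,1],x); y/=np.linalg.norm(y); z=np.cross(x,y)
    return np.c_[x,y,z]          # skewer frame
def row(grip,yaw,pitch=0,off=.019):
    S=skR(yaw,pitch); T=R.from_matrix(np.c_[S[:,0],-S[:,1],-S[:,2]])
    p,r,_=cur(); tcp=np.array(grip)-off*S[:,2]
    print('row cm/deg',np.round(r.inv().apply(tcp-p)*100,2),np.round((r.inv()*T).as_rotvec(degrees=True),2))
E
python3 - <<'E'
from h import *
row([.679,0,.155],1.85)
E
```

```text
row cm/deg [ 63.69 -28.94  10.27] [-4.000e-02 -6.000e-02 -8.573e+01]
```

Emit:
{"name": "move_arm", "arguments": {"series": [[63.7,-28.9,5,0,0,-85.7,6],[63.7,-28.9,5,0,0,-85.7,6],[63.7,-28.9,5,0,0,-85.7,6],[63.7,-28.9,5,0,0,-85.7,6],[63.7,-28.9,5,0,0,-85.7,6],[63.7,-28.9,5,0,0,-85.7,6],[63.7,-28.9,5,0,0,-85.7,6],[63.7,-28.9,5,0,0,-85.7,6],[63.7,-28.9,5,0,0,-85.7,6],[63.7,-28.9,5,0,0,-85.7,6]], "grip_force": 30}}

```text
time_s: 1.35
position: [0.6263, -0.0524, 0.1937]
orientation: [-0.0, 0.602, 0.799, -0.0]
contact_force: [-0.0, -0.3, 0.8]
grip_width: 0.0595
finger_force: 0.0
```

Run:
```python
from h import *
row([.679,0,.155],1.85)
```

```text
row cm/deg [3.59 6.51 5.77] [-0.02 -0.01 -0.02]
```

Emit:
{"name": "move_arm", "arguments": {"series": [[3.6,6.5,5.8,0,0,0,5],[3.6,6.5,5.8,0,0,0,5],[3.6,6.5,5.8,0,0,0,5],[3.6,6.5,5.8,0,0,0,5]]}}

```text
time_s: 1.85
position: [0.6776, -0.0025, 0.1371]
orientation: [0.0, 0.602, 0.798, 0.0]
contact_force: [-0.3, -0.2, 0.4]
grip_width: 0.0501
finger_force: 0.0
```

Run:
```python
from h import *
row([.679,0,.075],1.85)
t=snap('top','t1.png'); s=snap('scene','s1.png')
p,r,_=cur(); print(p,proj('top',p),proj('scene',p))
a=cv2.resize(t[110:230,330:480],None,fx=2.6,fy=2.6,interpolation=cv2.INTER_CUBIC)
b=cv2.resize(s[80:260,230:380],None,fx=2.6,fy=2.6,interpolation=cv2.INTER_CUBIC)
o=np.zeros((468,780,3),np.uint8); o[:312,:390]=a;o[:,390:]=b;cv2.imwrite('pics/c1.png',o[:,:,::-1])
```

```text
row cm/deg [0.21 0.2  8.11] [ 0.04  0.03 -0.06]
[ 0.67771094 -0.00280069  0.1376177 ] [[444.20370229 141.80698199]] [[305.77801998 122.95230879]]
```

View pics/c1.png

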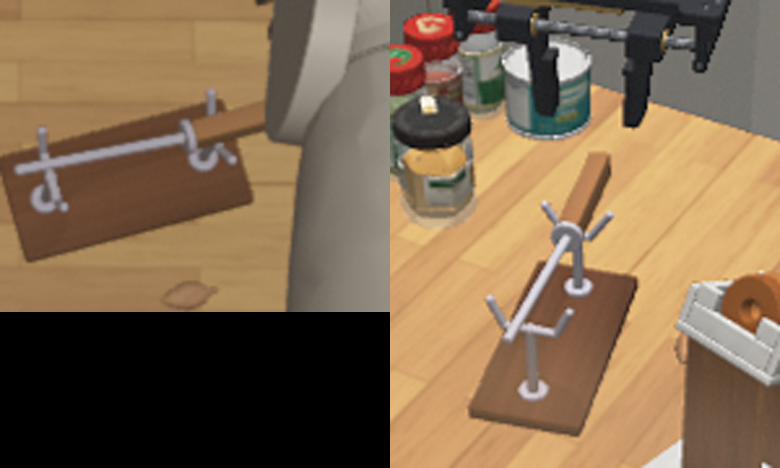

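The fingers hang above the handle. Their tips appear at scene ≈ (291,123) and (324,127), so the midpoint is about 1.5–2 px off the projected TCP. I'll redo the triangulation with that bias.

```bash
sed -i "s/^B=.*/B=lambda p: np.array(p)\/3.3+[255,130]-.35-np.array([1.5,1.5])/" h.py; python3 m.py
```

```text
[0.4779 0.1405 1.3028 0.0075] [[-0.4, -0.7], [-0.3, 0.3], [0.7, -1.1], [0.5, 0.3], [-0.6, -0.4], [-0.2, 1.1], [1.6, 0.1]]
[0.6525 0.0899 1.842  0.0073] [[-0.6, -0.2], [-0.2, 0.1], [0.6, -0.8], [-0.2, -0.5], [-1.0, -0.3], [1.0, -0.5], [1.1, 1.0], [0.3, 0.5]]
tip [0.6388 0.1704 0.0773] 0.0 rest [ 0.0813 -0.0083  0.0773] stand [ 0.0714 -0.1472  0.0773]
collar [0.6624 0.0574 0.079 ] 0.2 rest [-0.034  -0.0007  0.079 ] stand [-0.0313 -0.1999  0.079 ]
hend top [ 0.691  -0.0373  0.0797] 0.2 rest [-0.1328 -0.003   0.0797] stand [-0.115  -0.2525  0.0797]
hole3 [0.4833 0.1446 0.1459] 0.4 rest [0.098  0.1484 0.1459] stand [ 0.0053 -0.0041  0.1459]
mouth [0.47130626 0.11641824 0.13      ] [294.65 134.65] [[256.76152994 440.41688104]] [[188.66616608 416.68091958]]
seat [[0.67531934 0.00800793 0.075     ]]
```

Residuals drop below 0.4 px, so the bias is real. The rest base is also offset from its origin by about 6 mm, so the skewer is lying exactly on its seat. Grasping now.

Emit:
{"name": "move_arm", "arguments": {"series": [[0.35,0.3,4,0,0,0,5],[0.35,0.3,6.5,0,0,0,5],[0.35,0.3,8,0,0,0,5],[0.35,0.3,8,0,0,0,5],[0.35,0.3,8,0,0,0,0],[0.35,0.3,8,0,0,0,0],[0.35,0.3,8,0,0,0,0],[0.35,0.3,8,0,0,0,0],[0.35,0.3,8,0,0,0,0]], "grip_force": 35}}

```text
time_s: 3.08
position: [0.6796, 0.0025, 0.0564]
orientation: [-0.0, 0.602, 0.799, -0.0]
contact_force: [-3.7, -0.8, 2.5]
grip_width: 0.0157
finger_force: 34.3
```

Run:
```python
from h import *
p,r,s=cur(); print(p,r.as_matrix(),s['contact_force'],s['torque'],s['grip_width'],s['joint_positions'])
```

```text
[0.6796014  0.00245822 0.05642876] [[-2.75310947e-01  9.61355191e-01 -2.81782694e-04]
 [ 9.61355232e-01  2.75310934e-01 -8.37688911e-05]
 [-2.95380151e-06 -2.93955760e-04 -9.99999957e-01]] [-3.65331468 -0.83504083  2.49583469] [-0.05994342  0.32092554  0.07531867] 0.015700549645902805 [-1.68309871e-01  8.22042485e-01  1.16320957e+00 -1.41776771e-04
  1.15660438e+00 -4.47165930e-01]
```

```bash
cat >> h.py <<'E'
def rod(tip,b,yaw=1.303,pitch=.454):
    S=R.from_matrix(skR(yaw,pitch)); H=S*R.from_euler('z',-b)
    g=np.array(tip)-.118*S.as_matrix()[:,0]-.057*H.as_matrix()[:,0]
    M=H.as_matrix(); T=R.from_matrix(np.c_[M[:,0],-M[:,1],-M[:,2]])
    p,r,_=cur(); tcp=g-.019*M[:,2]
    print('g',g.round(4),'row',np.round(r.inv().apply(tcp-p)*100,2),np.round((r.inv()*T).as_rotvec(degrees=True),2))
M0=np.array([.4700,.1118,.129]); D=skR(1.303,.454)
def at(s,y,z=0): return M0+D@[s,y,z]   # along the row axis from the mouth, stand y, normal
E
python3 - <<'E'
from h import *
rod(at(-.03,0)+[0,0,.12],-.075)
E
```

```text
g [ 0.4254 -0.0669  0.1592] row [  1.05 -25.91  -8.56] [-8.05 25.   26.55]
```

Emit:
{"name": "move_arm", "arguments": {"series": [[0,0,-6,0,0,0,0],[0,0,-12,0,0,0,0],[0,0,-18,0,0,0,0],[0,0,-20,0,0,0,0],[0,0,-20,0,0,0,0]]}}

```text
time_s: 3.7
position: [0.6802, 0.0025, 0.2574]
orientation: [0.001, 0.602, 0.798, 0.001]
contact_force: [0.2, -0.2, -0.7]
grip_width: 0.0157
finger_force: 34.7
```

Run:
```python
from h import *
print(cur()[0],cur()[2]['grip_width'],cur()[2]['contact_force'],cur()[2]['torque'])
rod(at(-.03,0)+[0,0,.12],-.075)
```

```text
[0.68016727 0.00250122 0.25741034] 0.015701284265173886 [ 0.15571694 -0.17024623 -0.72725384] [-0.06145093 -0.10503989 -0.01004712]
g [ 0.4254 -0.0669  0.1592] row [  1.07 -26.    11.46] [-7.85 25.03 26.59]
```

Emit:
{"name": "move_arm", "arguments": {"series": [[0.5,-6,0,-2,6.2,6.6,0],[0.5,-12,0,-4,12.5,13.3,0],[0.8,-18,0,-6,18.8,20,0],[1.1,-24,2,-7.85,25,26.6,0],[1.1,-26,6,-7.85,25,26.6,0],[1.1,-26,9,-7.85,25,26.6,0],[1.1,-26,11.4,-7.85,25,26.6,0],[1.1,-26,11.4,-7.85,25,26.6,0],[1.1,-26,11.4,-7.85,25,26.6,0]]}}

```text
time_s: 4.82
position: [0.4268, -0.0584, 0.1424]
orientation: [-0.131, 0.752, 0.619, 0.183]
contact_force: [-0.6, -0.4, -0.7]
grip_width: 0.0158
finger_force: 34.7
```

Run:
```python
from h import *
p,r,s=cur(); print(p,s['contact_force'],s['joint_positions'])
rod(at(-.03,0)+[0,0,.12],-.075); rod(at(-.03,0),-.075)
```

```text
[ 0.4267762  -0.0584415   0.14240588] [-0.59513453 -0.42775837 -0.691428  ] [-0.66198409  0.2580177   1.92516896  0.45040467  1.18399782 -0.68819936]
g [ 0.4254 -0.0669  0.1592] row [-0.03  0.09  0.02] [-0.16  0.04 -0.09]
g [ 0.4254 -0.0669  0.0392] row [-5.27 -0.27 10.81] [-0.16  0.04 -0.09]
```

Reachable. Lowering to the pre-insertion pose and looking.

Emit:
{"name": "move_arm", "arguments": {"series": [[-2,0,4,0,0,0,0],[-4,-0.1,8,0,0,0,0],[-5.3,-0.3,10.8,0,0,0,0],[-5.3,-0.3,10.8,0,0,0,0],[-5.3,-0.3,10.8,0,0,0,0]]}}

```text
time_s: 5.45
position: [0.428, -0.0595, 0.0231]
orientation: [-0.13, 0.752, 0.619, 0.183]
contact_force: [0.1, 0.4, -0.8]
grip_width: 0.0155
finger_force: 34.7
```

Run:
```python
from h import *
p,r,s=cur(); print(p,s['contact_force'])
rod(at(-.03,0),-.075)
t=snap('top','t2.png'); s=snap('scene','s2.png')
K=5
cv2.imwrite('pics/c2.png',np.hstack([cv2.resize(t[225:325,320:400],None,fx=K,fy=K,interpolation=cv2.INTER_CUBIC),cv2.resize(s[160:260,335:415],None,fx=K,fy=K,interpolation=cv2.INTER_CUBIC)])[:,:,::-1])
```

```text
[ 0.4279693  -0.05951187  0.02314045] [ 0.11890926  0.35544352 -0.84707223]
g [ 0.4254 -0.0669  0.0392] row [ 0.01 -0.05  0.12] [-0.05  0.08 -0.03]
```

View pics/c2.png

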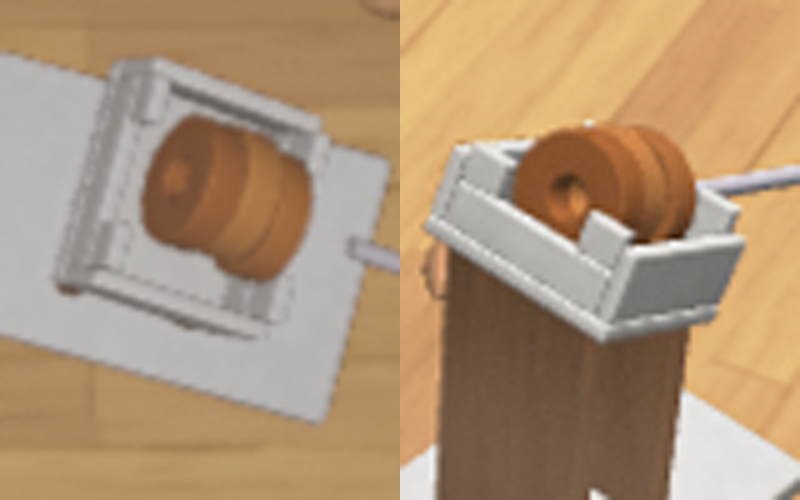

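The top view shows the tip at crop (353,247), i.e. px (390.6,274.4), and the biscuits staggered between x = 145 and 310. I'll rectify onto the row plane and measure each biscuit's lateral extent numerically.

Run:
```python
from h import *
print('tip pred',proj('top',at(-.03,0)), 'meas 390.6-.4 274.4-.4')
t=cv2.imread('pics/t2.png').astype(np.float32)
ss=np.arange(-.006,.052,.003); ys=np.arange(-.036,.036,.0005)
for s in ss:
    P=np.array([at(s,y) for y in ys]); uv=proj('top',P).astype(np.float32)
    c=cv2.remap(t,uv[None,:,0],uv[None,:,1],cv2.INTER_LINEAR)[0]
    sat=(c[:,2]-c[:,0])/(c[:,2]+1)   # brown: high
    m=np.where((sat>.42))[0]
    m=m[np.abs(ys[m])<.032]
    if len(m): print(round(s*1000,1), 'y',ys[m[0]]*1000,ys[m[-1]]*1000,'mid',(ys[m[0]]+ys[m[-1]])*500,len(m))
```

```text
tip pred [[390.61142978 274.33967344]] meas 390.6-.4 274.4-.4
-6.0 y -16.49999999999998 11.000000000000044 mid -2.7499999999999676 56
-3.0 y -19.499999999999982 16.00000000000005 mid -1.749999999999967 72
0.0 y -19.999999999999982 18.50000000000005 mid -0.749999999999966 78
3.0 y -20.499999999999982 19.000000000000053 mid -0.749999999999966 80
6.0 y -20.499999999999982 19.500000000000053 mid -0.49999999999996575 81
9.0 y -21.999999999999986 19.500000000000053 mid -1.2499999999999665 84
12.0 y -23.499999999999986 19.500000000000053 mid -1.9999999999999671 87
15.0 y -23.999999999999986 19.000000000000053 mid -2.4999999999999676 87
18.0 y -23.499999999999986 17.50000000000005 mid -2.999999999999968 83
21.0 y -23.499999999999986 16.00000000000005 mid -3.7499999999999685 80
24.0 y -22.999999999999986 16.00000000000005 mid -3.4999999999999685 79
27.0 y -22.499999999999986 16.00000000000005 mid -3.249999999999968 78
30.0 y -22.499999999999986 16.50000000000005 mid -2.999999999999968 79
33.0 y -22.499999999999986 17.00000000000005 mid -2.7499999999999676 80
36.0 y -22.499999999999986 17.00000000000005 mid -2.7499999999999676 80
39.0 y -21.999999999999986 17.00000000000005 mid -2.4999999999999676 79
42.0 y -19.999999999999982 16.00000000000005 mid -1.9999999999999671 73
45.0 y -15.499999999999979 14.500000000000048 mid -0.49999999999996575 61
48.0 y -7.9999999999999725 8.000000000000043 mid 3.469446951953614e-14 33
```

The predicted tip matches the image. Hole centres in the stand's y are about −0.5, −3.7 and −2.8 mm, so I'll aim the rod at y ≈ −2 and creep in.

Run:
```python
from h import *
for s in(-.03,-.008,.05): rod(at(s,-.002),-.075)
```

```text
g [ 0.4273 -0.0674  0.0392] row [-0.    0.15  0.12] [-0.03  0.1  -0.02]
g [ 0.4326 -0.0483  0.0488] row [2.19 0.31 0.12] [-0.03  0.1  -0.02]
g [0.4464 0.0019 0.0742] row [7.97 0.75 0.11] [-0.03  0.1  -0.02]
```

Emit:
{"name": "move_arm", "arguments": {"series": [[0.5,0.2,0.1,0,0,0,0],[1,0.23,0.1,0,0,0,0],[1.6,0.27,0.1,0,0,0,0],[2.2,0.31,0.1,0,0,0,0],[2.5,0.34,0.1,0,0,0,0],[2.8,0.36,0.1,0,0,0,0],[3.1,0.38,0.1,0,0,0,0],[3.4,0.4,0.1,0,0,0,0],[3.4,0.4,0.1,0,0,0,0]]}}

```text
time_s: 6.68
position: [0.437, -0.0301, 0.0358]
orientation: [-0.13, 0.753, 0.619, 0.182]
contact_force: [-1.4, -5.5, -3.4]
grip_width: 0.0156
finger_force: 34.7
```

```bash
cat > st.py <<'E'
from h import *
p,r,s=cur(); 
f=np.array(s['contact_force']); print('F stand axes',(D.T@f).round(2),'M',(D.T@s['torque']).round(3),s['time_s'],s['grip_width'])
M=np.c_[r.as_matrix()[:,0],-r.as_matrix()[:,1],-r.as_matrix()[:,2]]; b=-.075
tip=p+.019*M[:,2]+M@[.057+.118*np.cos(b),.118*np.sin(b),0]
print('tip s,y,n mm',(D.T@(tip-M0)*1000).round(2))
E
python3 st.py
```

```text
F stand axes [-6.55 -0.09 -0.55] M [-0.117  1.16   0.034] 6.675 0.015600489972526482
tip s,y,n mm [ 3.23 -1.74 -1.4 ]
```

Emit:
{"name": "move_arm", "arguments": {"series": [[-0.5,-0.04,0,0,0,0,0],[-0.8,-0.06,0,0,0,0,0],[-0.8,-0.06,0,0,0,0,0]]}}

```text
time_s: 7.05
position: [0.435, -0.0369, 0.0322]
orientation: [-0.13, 0.753, 0.619, 0.183]
contact_force: [-1.2, -4.8, -2.7]
grip_width: 0.0155
finger_force: 34.7
```

```bash
python3 st.py
python3 - <<'E'
from h import *
rod(at(-.004,-.001),-.075)
t=snap('top','t3.png'); s=snap('scene','s3.png')
K=5
cv2.imwrite('pics/c3.png',np.hstack([cv2.resize(t[225:325,330:410],None,fx=K,fy=K,interpolation=cv2.INTER_CUBIC),cv2.resize(s[150:250,345:425],None,fx=K,fy=K,interpolation=cv2.INTER_CUBIC)])[:,:,::-1])
E
```

```text
F stand axes [-5.67 -0.14 -0.25] M [-0.035  1.162  0.049] 7.05 0.015548364416215583
tip s,y,n mm [-4.74 -1.66 -1.37]
g [ 0.4326 -0.0446  0.0506] row [ 0.08 -0.02 -0.11] [-0.13  0.09 -0.1 ]
```

View pics/c3.png

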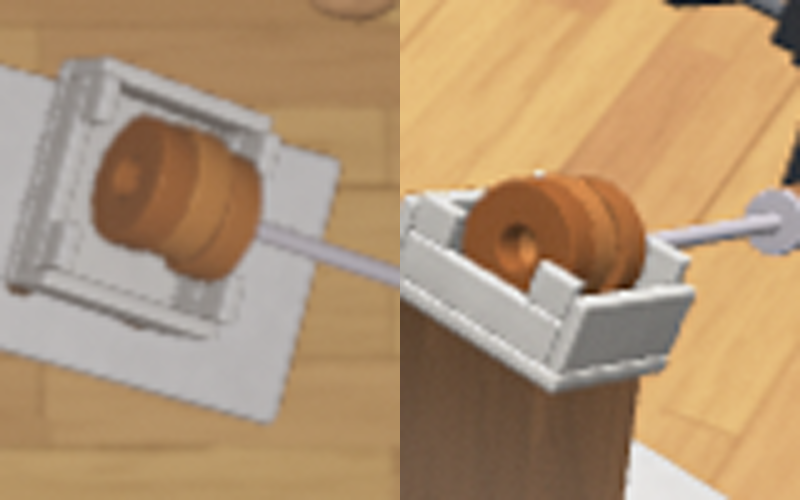

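Emit:
{"name": "move_arm", "arguments": {"series": [[0,0,0,0,0,0,0],[0,0,0,0,0,0,0]]}}

```text
time_s: 7.4
position: [0.4351, -0.0367, 0.0323]
orientation: [-0.13, 0.753, 0.619, 0.182]
contact_force: [-1.7, -6.1, -3.2]
grip_width: 0.0153
finger_force: 34.7
```

```bash
python3 st.py
```

```text
F stand axes [-7.11 -0.02 -0.13] M [-0.145  1.253  0.094] 7.4 0.015284926208219725
tip s,y,n mm [-4.57 -1.62 -1.39]
```

The picture shows the rod entering the slot at the lower end; in the top crop it meets biscuit 1 at (258,230). The axial force stays near 7 N, so I'll check numerically for stand motion and for the actual rod line against the model.

Run:
```python
from h import *
for n,a,b in(('top','t2','t3'),('scene','s2','s3')):
    A_=cv2.imread(f'pics/{a}.png',0).astype(np.float32);B_=cv2.imread(f'pics/{b}.png',0).astype(np.float32)
    # stand-only windows
    W={'top':[('base',(235,300,305,345)),('trough',(240,290,330,350))],'scene':[('base',(255,300,315,375)),('trough',(180,235,343,395))]}[n]
    for k,(y0,y1,x0,x1) in W:
        T=A_[y0+4:y1-4,x0+4:x1-4]; r=cv2.matchTemplate(B_[y0-4:y1+4,x0-4:x1+4],T,cv2.TM_CCOEFF_NORMED)
        _,v,_,l=cv2.minMaxLoc(r); print(n,k,v.round(4),np.array(l)-8)
        sh,_=cv2.phaseCorrelate(A_[y0:y1,x0:x1],B_[y0:y1,x0:x1]); print(np.round(sh,2))
p,r,s=cur(); M=np.c_[r.as_matrix()[:,0],-r.as_matrix()[:,1],-r.as_matrix()[:,2]]
g=p+.019*M[:,2]; co=g+M@[.0575,0,0]; d=M@[np.cos(-.075),np.sin(-.075),0]
for n,im in(('top','t3'),('scene','s3')):
    I=cv2.imread(f'pics/{im}.png').astype(np.float32); I2=I[:,:,0]-I[:,:,2]  # blue-red: rod bluish vs wood
    for q in (.02,.04,.06,.08,.1):
        c=proj(n,co+d*q)[0]; e=proj(n,co+d*(q+.01))[0]-c; e/=np.linalg.norm(e); nn=np.array([-e[1],e[0]])
        k=np.arange(-9,9.1,.25); uv=(c+k[:,None]*nn).astype(np.float32)
        v=cv2.remap(I2,uv[None,:,0],uv[None,:,1],cv2.INTER_LINEAR)[0]; v=v-np.median(v)
        w=np.clip(v-.5*v.max(),0,None); print(n,q,'rod offset px along n',nn.round(2),round((w*k).sum()/w.sum(),2),v.max().round())
```

```text
Traceback (most recent call last):
AttributeError: 'float' object has no attribute 'round'
```

```bash
cat > rodchk.py <<'E'
from h import *
import sys
def rodchk(ti,si,b=-.075):
    p,r,s=cur(); M=np.c_[r.as_matrix()[:,0],-r.as_matrix()[:,1],-r.as_matrix()[:,2]]
    g=p+.019*M[:,2]; co=g+M@[.0575,0,0]; d=M@[np.cos(b),np.sin(b),0]
    for n,im in(('top',ti),('scene',si)):
        I=cv2.imread(f'pics/{im}.png').astype(np.float32); I2=I[:,:,0]-I[:,:,2]
        for q in (.02,.04,.06,.08,.1):
            c=proj(n,co+d*q)[0]; e=proj(n,co+d*(q+.01))[0]-c; e/=np.linalg.norm(e); nn=np.array([-e[1],e[0]])
            k=np.arange(-9,9.1,.25); uv=(c+k[:,None]*nn).astype(np.float32)
            v=cv2.remap(I2,uv[None,:,0],uv[None,:,1],cv2.INTER_LINEAR)[0]; v=v-np.median(v)
            w=np.clip(v-.5*v.max(),0,None); print(n,q,'n',nn.round(2),'off',round(float((w*k).sum()/w.sum()),2),round(float(v.max())))
def shift(a,b):
    for n,f in(('top','t'),('scene','s')):
        A_=cv2.imread(f'pics/{f}{a}.png',0).astype(np.float32);B_=cv2.imread(f'pics/{f}{b}.png',0).astype(np.float32)
        W={'top':[('base',(235,300,305,345)),('trough',(240,290,330,350))],'scene':[('base',(255,300,315,375)),('trough',(180,235,343,395))]}[n]
        for k,(y0,y1,x0,x1) in W:
            r=cv2.matchTemplate(B_[y0-4:y1+4,x0-4:x1+4],A_[y0+4:y1-4,x0+4:x1-4],cv2.TM_CCOEFF_NORMED)
            _,v,_,l=cv2.minMaxLoc(r); print(n,k,round(v,4),np.array(l)-8,np.round(cv2.phaseCorrelate(A_[y0:y1,x0:x1],B_[y0:y1,x0:x1])[0],2))
if __name__=='__main__':
    shift(sys.argv[1],sys.argv[2]); rodchk('t'+sys.argv[2],'s'+sys.argv[2])
E
python3 rodchk.py 2 3
```

```text
top base 0.9984 [0 0] [0.   0.01]
top trough 0.9964 [0 0] [0.03 0.01]
scene base 0.9998 [0 0] [0.   0.52]
scene trough 0.9986 [0 0] [-0.01 -0.03]
top 0.02 n [ 0.33 -0.94] off 0.19 81
top 0.04 n [ 0.33 -0.94] off 0.09 82
top 0.06 n [ 0.33 -0.94] off -0.06 81
top 0.08 n [ 0.33 -0.94] off -0.2 80
top 0.1 n [ 0.33 -0.94] off -0.4 3
scene 0.02 n [-0.12 -0.99] off -1.68 110
scene 0.04 n [-0.12 -0.99] off -2.09 113
scene 0.06 n [-0.12 -0.99] off -2.89 99
scene 0.08 n [-0.12 -0.99] off -5.1 88
scene 0.1 n [-0.12 -0.99] off -8.53 41
```

Emit:
{"name": "move_arm", "arguments": {"series": [[-0.5,-0.04,0,0,0,0,0],[-1,-0.08,0,0,0,0,0],[-1.6,-0.12,0,0,0,0,0],[-1.6,-0.12,0,0,0,0,0],[-1.6,-0.12,0,0,0,0,0]]}}

```text
time_s: 8.02
position: [0.4311, -0.0502, 0.0254]
orientation: [-0.131, 0.752, 0.619, 0.183]
contact_force: [-0.3, -0.8, -0.5]
grip_width: 0.0155
finger_force: 34.7
```

```bash
python3 st.py
python3 - <<'E'
from h import *
t=snap('top','t4.png'); s=snap('scene','s4.png')
cv2.imwrite('pics/c4.png',np.hstack([cv2.resize(t[200:400,330:530],(400,400)),cv2.resize(s[120:320,340:540],(400,400))])[:,:,::-1])
E
python3 rodchk.py 2 4
```

```text
F stand axes [-1.03  0.12 -0.08] M [-0.059  0.299 -0.003] 8.025 0.015540180559751178
tip s,y,n mm [-20.22  -1.42  -1.22]
top base 0.9992 [0 0] [ 0.02 -0.03]
top trough 0.9989 [0 0] [-0.07 -0.01]
scene base 0.9998 [0 0] [0.02 0.49]
scene trough 0.9996 [0 0] [ 0.01 -0.01]
top 0.02 n [ 0.33 -0.94] off 0.21 81
top 0.04 n [ 0.33 -0.94] off 0.08 81
top 0.06 n [ 0.33 -0.94] off 0.06 82
top 0.08 n [ 0.33 -0.94] off -0.13 80
top 0.1 n [ 0.33 -0.94] off -0.36 52
scene 0.02 n [-0.11 -0.99] off -1.49 107
scene 0.04 n [-0.11 -0.99] off -1.99 111
scene 0.06 n [-0.11 -0.99] off -2.37 110
scene 0.08 n [-0.11 -0.99] off -4.92 102
scene 0.1 n [-0.11 -0.99] off -5.5 95
```

View pics/c4.png

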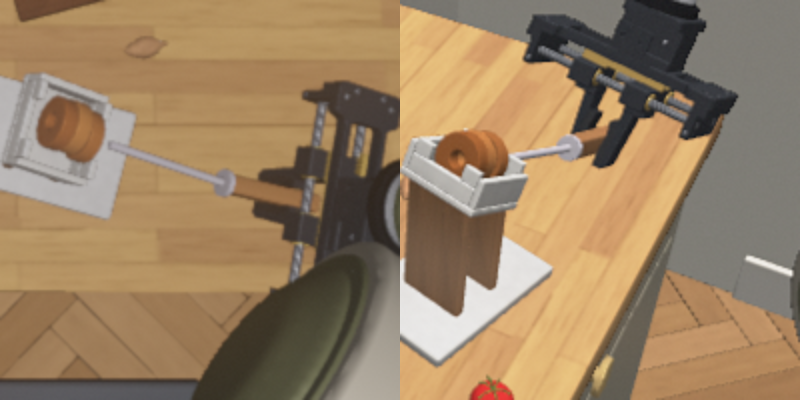

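```bash
cat > rodfit.py <<'E'
from h import *
BI={'top':np.zeros(2),'scene':np.array([1.5,1.5])}
def rodfit(ti,si,P=None,Q=None,qs={'top':(.02,.035,.05,.065,.08),'scene':(.015,.03,.045,.055)},b=-.075):
    p,r,_=cur()
    if P is not None: p=np.array(P); r=R.from_quat([*Q[1:],Q[0]])
    M=np.c_[r.as_matrix()[:,0],-r.as_matrix()[:,1],-r.as_matrix()[:,2]]
    g=p+.019*M[:,2]; co=g+M@[.0575,0,0]; d=M@[np.cos(b),np.sin(b),0]
    obs=[]
    for n,im in(('top',ti),('scene',si)):
        I=cv2.imread(f'pics/{im}.png').astype(np.float32); I2=I[:,:,0]-I[:,:,2]
        for q in qs[n]:
            c=proj(n,co+d*q)[0]+BI[n]; e=proj(n,co+d*(q+.01))[0]-proj(n,co+d*q)[0]; e/=np.linalg.norm(e); nn=np.array([-e[1],e[0]])
            k=np.arange(-7,7.1,.25); uv=(c+k[:,None]*nn).astype(np.float32)
            v=cv2.remap(I2,uv[None,:,0],uv[None,:,1],cv2.INTER_LINEAR)[0]; v-=np.median(v)
            w=np.clip(v-.5*v.max(),0,None); obs.append((n,q,nn,(w*k).sum()/w.sum()))
    def f(x):
        o=[]
        for n,q,nn,m in obs:
            X=co+d*q+M@[0,x[0]+x[2]*q,x[1]+x[3]*q]; o.append(((proj(n,X)-proj(n,co+d*q))[0]@nn-m))
        return o
    s=least_squares(f,np.zeros(4),x_scale=[.001,.001,.01,.01]); x=s.x
    print('collar off y,z mm',(x[:2]*1000).round(2),'bend',round(b+x[2],4),'pitch',round(x[3],4),'tip off y,z',((x[:2]+.118*x[2:])*1000).round(2),'res',np.abs(s.fun).max().round(2))
    # ends along the rod in top
    I=cv2.imread(f'pics/{ti}.png').astype(np.float32); I2=I[:,:,0]-I[:,:,2]
    qq=np.arange(-.01,.14,.001); uv=proj('top',co+d*qq[:,None]).astype(np.float32)
    v=cv2.remap(I2,uv[None,:,0],uv[None,:,1],cv2.INTER_LINEAR)[0]
    print('profile',[(round(q*1000),int(a)) for q,a in zip(qq,v)][2:16:1],[(round(q*1000),int(a)) for q,a in zip(qq,v)][105:])
if __name__=='__main__':
    rodfit('t4','s4')
    rodfit('t2','s2',[.428,-.0595,.0231],[-.13,.752,.619,.183],{'top':(.02,.035,.05,.065,.08,.1),'scene':(.01,.02,.03,.04)})
E
python3 rodfit.py
```

```text
collar off y,z mm [-2.02 -8.74] bend -0.0381 pitch 0.1652 tip off y,z [ 2.34 10.75] res 1.53
profile [(-8, -3), (-7, 0), (-6, 0), (-5, -2), (-4, -3), (-3, -3), (-2, -4), (-1, -4), (0, -3), (1, -2), (2, -2), (3, -2), (4, -1), (5, -1)] [(95, 0), (96, 0), (97, 0), (98, 0), (99, 0), (100, 0), (101, 0), (102, 0), (103, 0), (104, 0), (105, 0), (106, 0), (107, 0), (108, 0), (109, 0), (110, 0), (111, 0), (112, 0), (113, 0), (114, 0), (115, 0), (116, 0), (117, -1), (118, -2), (119, -3), (120, -3), (121, -3), (122, -3), (123, -2), (124, -2), (125, -14), (126, -32), (127, -54), (128, -80), (129, -88), (130, -93), (131, -93), (132, -93), (133, -93), (134, -94), (135, -93), (136, -94), (137, -94), (138, -93), (139, -90), (140, -90)]
collar off y,z mm [-2.05 -8.36] bend -0.0251 pitch 0.2324 tip off y,z [ 3.83 19.07] res 1.47
profile [(-8, 0), (-7, 0), (-6, 0), (-5, -2), (-4, -3), (-3, -5), (-2, -5), (-1, -4), (0, -2), (1, -2), (2, -1), (3, -1), (4, -1), (5, -1)] [(95, 0), (96, 0), (97, 0), (98, 0), (99, 0), (100, 1), (101, 0), (102, 0), (103, 0), (104, 0), (105, 0), (106, 0), (107, 0), (108, -1), (109, 0), (110, 0), (111, 0), (112, 0), (113, 0), (114, 0), (115, 0), (116, 0), (117, 0), (118, -1), (119, -2), (120, -3), (121, -4), (122, -4), (123, -4), (124, -4), (125, -3), (126, -3), (127, -3), (128, -3), (129, -3), (130, -3), (131, -3), (132, -3), (133, -2), (134, -2), (135, -3), (136, -12), (137, -27), (138, -49), (139, -73), (140, -85)]
```

```bash
sed -i "s/arange(-7,7.1,.25)/arange(-5,5.1,.25)/; s/    # ends along.*/    print([(o[0][0],o[1],round(float(o[3]),2)) for o in obs]); return/" rodfit.py; sed -i '/__main__/,$d' rodfit.py
cat > rf.py <<'E'
from rodfit import *
Q={'top':(.02,.03,.04,.05,.06,.07),'scene':(.02,.028,.036,.044)}
rodfit('t4','s4',qs=Q)
rodfit('t3','s3',[.435,-.0369,.0322],[-.13,.753,.619,.183],Q)
rodfit('t2','s2',[.428,-.0595,.0231],[-.13,.752,.619,.183],Q)
# tip: grey profile in top
p,r,_=cur(); M=np.c_[r.as_matrix()[:,0],-r.as_matrix()[:,1],-r.as_matrix()[:,2]]
for im,P in(('t4',p),('t2',np.array([.428,-.0595,.0231]))):
    co=P+.019*M[:,2]+M@[.0575,0,0]; d=M@[np.cos(-.075),np.sin(-.075),0]
    q=np.arange(.1,.135,.001); uv=proj('top',co+d*q[:,None]).astype(np.float32)
    g=cv2.remap(cv2.imread(f'pics/{im}.png',0),uv[None,:,0],uv[None,:,1],cv2.INTER_LINEAR)[0]
    print(im,dict(zip((q*1000).round().astype(int).tolist(),g.tolist())))
E
python3 rf.py
```

```text
collar off y,z mm [0.68 8.21] bend -0.101 pitch -0.2307 tip off y,z [ -2.38 -19.01] res 0.89
[('t', 0.02, 0.22), ('t', 0.03, 0.23), ('t', 0.04, 0.07), ('t', 0.05, 0.04), ('t', 0.06, 0.04), ('t', 0.07, -0.12), ('s', 0.02, 2.4), ('s', 0.028, -0.02), ('s', 0.036, -0.31), ('s', 0.044, -0.3)]
collar off y,z mm [-0.42  1.13] bend -0.0698 pitch -0.0525 tip off y,z [ 0.19 -5.06] res 0.08
[('t', 0.02, 0.19), ('t', 0.03, 0.11), ('t', 0.04, 0.06), ('t', 0.05, -0.03), ('t', 0.06, -0.1), ('t', 0.07, -0.24), ('s', 0.02, 0.2), ('s', 0.028, -0.16), ('s', 0.036, -0.33), ('s', 0.044, -0.48)]
collar off y,z mm [-0.72  0.55] bend -0.065 pitch -0.0318 tip off y,z [ 0.47 -3.2 ] res 0.04
[('t', 0.02, 0.31), ('t', 0.03, 0.21), ('t', 0.04, 0.11), ('t', 0.05, 0.03), ('t', 0.06, -0.09), ('t', 0.07, -0.12), ('s', 0.02, 0.07), ('s', 0.028, 0.01), ('s', 0.036, -0.14), ('s', 0.044, -0.37)]
t4 {100: 169, 101: 167, 102: 167, 103: 167, 104: 168, 105: 169, 106: 167, 107: 167, 108: 167, 109: 168, 110: 169, 111: 169, 112: 167, 113: 167, 114: 167, 115: 167, 116: 167, 117: 161, 118: 151, 119: 145, 120: 141, 121: 152, 122: 169, 123: 177, 124: 180, 125: 169, 126: 152, 127: 136, 128: 120, 129: 116, 130: 114, 131: 114, 132: 115, 133: 115, 134: 115}
t2 {100: 169, 101: 168, 102: 166, 103: 167, 104: 167, 105: 169, 106: 168, 107: 166, 108: 166, 109: 166, 110: 166, 111: 168, 112: 167, 113: 165, 114: 165, 115: 165, 116: 165, 117: 161, 118: 155, 119: 145, 120: 141, 121: 148, 122: 156, 123: 169, 124: 178, 125: 180, 126: 181, 127: 182, 128: 182, 129: 182, 130: 182, 131: 183, 132: 183, 133: 183, 134: 183}
```

Emit:
{"name": "move_arm", "arguments": {"series": [[1.1,0,-2.2,0,0,0,0],[2.2,0,-4.5,0,0,0,0],[3,0,-6.3,0,0,0,0],[3,0,-6.3,0,0,0,0],[3,0,-6.3,0,0,0,0],[3,0,-6.3,0,0,0,0]]}}

```text
time_s: 8.88
position: [0.4287, -0.0501, 0.0944]
orientation: [-0.131, 0.752, 0.619, 0.183]
contact_force: [0.5, 0.9, -1.3]
grip_width: 0.0157
finger_force: 34.7
```

```bash
python3 st.py
python3 - <<'E'
from h import *
snap('top','t5.png'); s=snap('scene','s5.png')
p,r,_=cur(); M=np.c_[r.as_matrix()[:,0],-r.as_matrix()[:,1],-r.as_matrix()[:,2]]
g=p+.019*M[:,2]; co=g+M@[.0575,0,0]; d=M@[np.cos(-.075),np.sin(-.075),0]
c=proj('scene',co)[0];t=proj('scene',co+.1175*d)[0]; print('pred collar',c,'tip',t,'top',proj('top',co),proj('top',co+.1175*d))
m=((c+t)/2).astype(int); x0,y0=m[0]-50,m[1]-35; print(x0,y0)
cv2.imwrite('pics/c5.png',cv2.resize(s[y0:y0+70,x0:x0+100],None,fx=8,fy=8,interpolation=cv2.INTER_CUBIC)[:,:,::-1])
E
```

```text
F stand axes [ 0.33 -0.23 -1.62] M [-0.027  0.338  0.043] 8.875 0.01566675733482386
tip s,y,n mm [ 9.53  0.85 61.11]
pred collar [430.23120227 160.71931505] tip [393.61221671 161.59587327] top [[452.71328288 290.30271415]] [[391.94374193 268.62237381]]
361 126
```

View pics/c5.png

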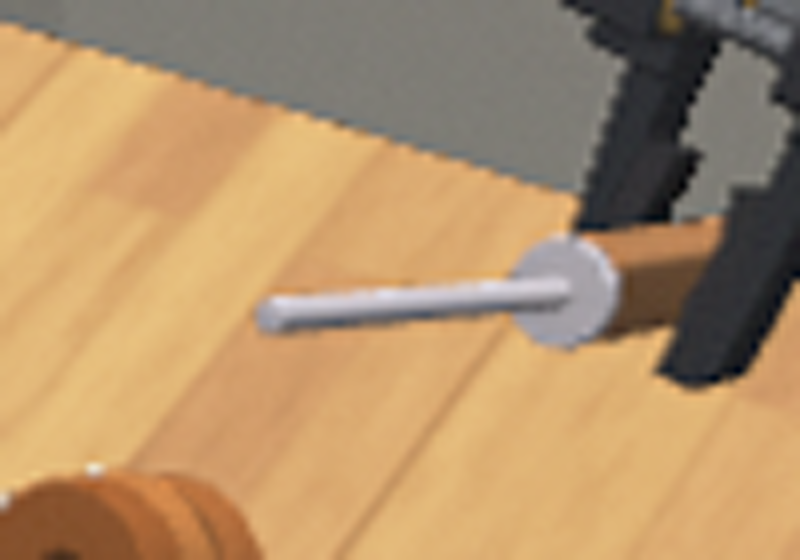

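The full rod is now visible: tip at about px (394.0,164.8), collar at about (431.3,161.8). The tip is about 2 px lower than modelled, so the skewer is pitched down slightly in the grip. I'll fit it precisely.

Run:
```python
from rodfit import *
for b in(-.075,-.065):
  rodfit('t5','s5',qs={'top':(.02,.03,.04,.05,.06,.07),'scene':(.025,.04,.055,.07,.085,.1)},b=b)
```

```text
collar off y,z mm [-0.52  0.13] bend -0.0683 pitch -0.0279 tip off y,z [ 0.28 -3.17] res 0.09
[('t', 0.02, 0.19), ('t', 0.03, 0.12), ('t', 0.04, 0.08), ('t', 0.05, -0.04), ('t', 0.06, -0.11), ('t', 0.07, -0.17), ('s', 0.025, -0.15), ('s', 0.04, -0.57), ('s', 0.055, -0.82), ('s', 0.07, -0.98), ('s', 0.085, -1.22), ('s', 0.1, -1.65)]
collar off y,z mm [-0.5   0.18] bend -0.0684 pitch -0.0287 tip off y,z [-0.9  -3.21] res 0.07
[('t', 0.02, 0.32), ('t', 0.03, 0.31), ('t', 0.04, 0.33), ('t', 0.05, 0.27), ('t', 0.06, 0.29), ('t', 0.07, 0.29), ('s', 0.025, -0.1), ('s', 0.04, -0.4), ('s', 0.055, -0.67), ('s', 0.07, -0.77), ('s', 0.085, -1.01), ('s', 0.1, -1.37)]
```

```bash
cat >> h.py <<'E'
TO=np.array([.175,-.0085,-.0032]); b_,e_=.068,.028
def target(tip,yaw=1.303,pitch=.454):
    X=R.from_matrix(skR(yaw,pitch)); N=X*R.from_euler('z',b_)*R.from_euler('y',-e_); m=N.as_matrix()
    T=R.from_matrix(np.c_[m[:,0],-m[:,1],-m[:,2]]); return np.array(tip)-m@TO-.019*m[:,2],T
def rod(tip,**k):
    tcp,T=target(tip,**k); p,r,_=cur()
    print('tcp',tcp.round(4),'row',np.round(r.inv().apply(tcp-p)*100,2),np.round((r.inv()*T).as_rotvec(degrees=True),2))
def stat():
    p,r,s=cur(); m=r.as_matrix()*[1,-1,-1]
    tip=p+.019*m[:,2]+m@TO; d=m@np.array([1,-b_,-e_]); d/=np.linalg.norm(d)
    print('F',(D.T@s['contact_force']).round(2),'M',(D.T@s['torque']).round(2),'t',s['time_s'],'w',round(s['grip_width'],4),'tip s,y,n',(D.T@(tip-M0)*1000).round(2),'dir',(D.T@d).round(4))
def rows():
    t=cv2.imread('pics/%s.png'%'tb').astype(np.float32); ys=np.arange(-.032,.032,.0005)
    for s in np.arange(-.002,.05,.004):
        uv=proj('top',np.array([at(s,y) for y in ys])).astype(np.float32)
        c=cv2.remap(t,uv[None,:,0],uv[None,:,1],cv2.INTER_LINEAR)[0]; m=np.where((c[:,2]-c[:,0])/(c[:,2]+1)>.42)[0]
        if len(m): print(round(s*1000),ys[m[[0,-1]]]*1000,end=' ; ')
E
cp pics/t5.png pics/tb.png
python3 - <<'E'
from h import *
stat(); rows(); print()
rod(at(-.02,-.002,.06)); rod(at(-.02,-.002))
E
```

```text
F [ 0.12  0.55 -0.56] M [-0.09  0.29  0.05] t 8.975 w 0.0155 tip s,y,n [ 9.87  1.13 58.1 ] dir [ 0.9996  0.0053 -0.0284]
-2 [-19.5  17. ] ; 2 [-20.5  19. ] ; 6 [-20.5  19.5] ; 10 [-22.5  19.5] ; 14 [-24.   19.5] ; 18 [-23.5  17.5] ; 22 [-23.5  16. ] ; 26 [-23.  16.] ; 30 [-22.5  17. ] ; 34 [-22.5  16.5] ; 38 [-22.  17.] ; 42 [-20.  16.] ; 46 [-13.5  13. ] ; 
tcp [ 0.4243 -0.075   0.079 ] row [-2.95  0.01  0.31] [-0.21  1.62  0.29]
tcp [ 0.4313 -0.0496  0.025 ] row [-2.94  0.03  6.31] [-0.21  1.62  0.29]
```

Emit:
{"name": "move_arm", "arguments": {"series": [[-3,0,0.3,-0.2,1.6,0.3,0],[-3,0,2,-0.2,1.6,0.3,0],[-3,0,4.5,-0.2,1.6,0.3,0],[-2.9,0,6.3,-0.2,1.6,0.3,0],[-2.9,0,6.3,-0.2,1.6,0.3,0],[-2.9,0,6.3,-0.2,1.6,0.3,0],[-2.9,0,6.3,-0.2,1.6,0.3,0],[-2.9,0,6.3,-0.2,1.6,0.3,0]]}}

```text
time_s: 9.98
position: [0.4315, -0.0497, 0.0262]
orientation: [-0.138, 0.752, 0.615, 0.194]
contact_force: [0.1, -0.3, -0.7]
grip_width: 0.0157
finger_force: 34.7
```

Run:
```python
from h import *
stat()
rod(at(-.02,-.002));rod(at(.045,-.002))
```

```text
F [-0.58 -0.16 -0.52] M [-0.05  0.28  0.04] t 9.975 w 0.0157 tip s,y,n [-19.52  -2.1    0.85] dir [ 1.e+00  4.e-04 -1.e-03]
tcp [ 0.4313 -0.0496  0.025 ] row [-0.05 -0.02  0.1 ] [0.09 0.06 0.02]
tcp [0.4468 0.0068 0.0535] row [6.43 0.42 0.28] [0.09 0.06 0.02]
```

Emit:
{"name": "move_arm", "arguments": {"series": [[0.6,0.04,0.06,0,0,0,0],[1.2,0.08,0.07,0,0,0,0],[1.6,0.1,0.08,0,0,0,0],[1.9,0.13,0.09,0,0,0,0],[2.2,0.15,0.1,0,0,0,0],[2.5,0.17,0.11,0,0,0,0],[2.8,0.19,0.12,0,0,0,0]]}}

```text
time_s: 10.85
position: [0.438, -0.0247, 0.0378]
orientation: [-0.138, 0.752, 0.615, 0.194]
contact_force: [-0.6, 0.5, -0.5]
grip_width: 0.0157
finger_force: 34.7
```

```bash
python3 -c "
from h import *
stat()"
```

```text
F [ 0.08  0.71 -0.55] M [-0.04  0.29  0.02] t 10.85 w 0.0157 tip s,y,n [ 8.82 -1.87  0.04] dir [ 1.e+00  3.e-04 -6.e-04]
```

No force: the tip is inside biscuit 1. Continuing.

Emit:
{"name": "move_arm", "arguments": {"series": [[0.3,0.03,0.01,0,0,0,0],[0.6,0.05,0.02,0,0,0,0],[0.9,0.07,0.03,0,0,0,0],[1.2,0.09,0.03,0,0,0,0],[1.5,0.11,0.04,0,0,0,0]]}}

```text
time_s: 11.48
position: [0.4417, -0.0116, 0.0444]
orientation: [-0.138, 0.752, 0.615, 0.194]
contact_force: [0.5, 0.0, 0.2]
grip_width: 0.0153
finger_force: 34.7
```

```bash
python3 -c "
from h import *
stat()"
```

```text
F [ 0.26 -0.51  0.15] M [-0.07  0.34  0.04] t 11.475 w 0.0153 tip s,y,n [23.88 -1.94  0.05] dir [ 1.e+00  4.e-04 -7.e-04]
```

Emit:
{"name": "move_arm", "arguments": {"series": [[0.3,0.02,0.01,0,0,0,0],[0.6,0.04,0.02,0,0,0,0],[0.9,0.06,0.02,0,0,0,0],[1.2,0.08,0.03,0,0,0,0],[1.5,0.1,0.04,0,0,0,0],[1.8,0.12,0.05,0,0,0,0],[2.1,0.14,0.06,0,0,0,0]]}}

```text
time_s: 12.35
position: [0.4467, 0.0066, 0.0536]
orientation: [-0.138, 0.752, 0.615, 0.194]
contact_force: [-0.4, 0.3, -0.7]
grip_width: 0.0155
finger_force: 34.7
```

```bash
python3 -c "
from h import *
stat()"
```

```text
F [-0.14  0.51 -0.7 ] M [-0.07  0.31  0.03] t 12.35 w 0.0155 tip s,y,n [ 4.493e+01 -1.900e+00  1.000e-02] dir [ 1.e+00  4.e-04 -7.e-04]
```

Emit:
{"name": "move_arm", "arguments": {"series": [[0.4,0.03,0.01,0,0,0,0],[0.8,0.05,0.02,0,0,0,0],[1.2,0.08,0.03,0,0,0,0],[1.6,0.11,0.04,0,0,0,0],[2,0.13,0.05,0,0,0,0],[2.5,0.16,0.07,0,0,0,0],[3,0.2,0.08,0,0,0,0],[3.5,0.23,0.1,0,0,0,0],[3.5,0.23,0.1,0,0,0,0]]}}

```text
time_s: 13.48
position: [0.4549, 0.0372, 0.069]
orientation: [-0.138, 0.751, 0.615, 0.194]
contact_force: [0.1, -0.2, 0.4]
grip_width: 0.0155
finger_force: 34.7
```

```bash
python3 -c "
from h import *
stat()
t=snap('top','t6.png'); s=snap('scene','s6.png'); K=5
cv2.imwrite('pics/c6.png',np.hstack([cv2.resize(t[220:320,315:395],None,fx=K,fy=K,interpolation=cv2.INTER_CUBIC),cv2.resize(s[150:250,335:415],None,fx=K,fy=K,interpolation=cv2.INTER_CUBIC)])[:,:,::-1])"
```

```text
F [-0.01 -0.12  0.47] M [-0.06  0.32  0.06] t 13.475 w 0.0155 tip s,y,n [ 8.014e+01 -1.680e+00 -3.000e-02] dir [ 1.e+00  9.e-04 -7.e-04]
```

View pics/c6.png

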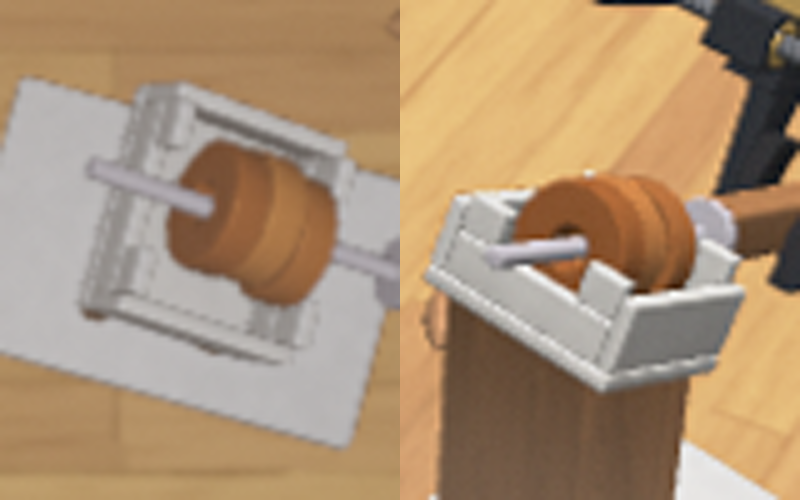

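All three are threaded: the top crop shows the rod emerging from biscuit 3 at (205,205) to the tip at (95,168), with the stand unmoved. Lifting with a firmer grip.

Emit:
{"name": "move_arm", "arguments": {"series": [[0,0,0,0,0,0,0],[0.4,0,-0.8,0,0,0,0],[1,0,-2,0,0,0,0],[1.9,0,-3.6,0,0,0,0],[2.8,0,-5.4,0,0,0,0],[3.7,0,-7.1,0,0,0,0],[4.6,0,-8.8,0,0,0,0],[5.1,0,-9.8,0,0,0,0],[5.1,0,-9.8,0,0,0,0],[5.1,0,-9.8,0,0,0,0]], "grip_force": 50}}

```text
time_s: 14.82
position: [0.4513, 0.0376, 0.1788]
orientation: [-0.139, 0.752, 0.615, 0.194]
contact_force: [0.2, 0.5, -1.4]
grip_width: 0.0152
finger_force: 49.7
```

```bash
cat > ret.py <<'E'
from h import *
import sys
def ret(dz,yaw=1.85,pitch=.028,P=(.6796,.0025,.0564)):
    m=skR(yaw,pitch); T=R.from_matrix(m*[1,-1,-1]); p,r,_=cur()
    g=np.array(P)+[0,0,.019+dz]; tcp=g-.019*m[:,2]
    print('row',np.round(r.inv().apply(tcp-p)*100,2),np.round((r.inv()*T).as_rotvec(degrees=True),2))
if __name__=='__main__':
    stat(); ret(float(sys.argv[1]))
    snap('top','t%s.png'%sys.argv[2]); snap('scene','s%s.png'%sys.argv[2])
E
python3 ret.py .13 7; python3 -c "
from rodchk import *
shift('6','7')
from h import *
p,r,_=cur(); m=r.as_matrix()*[1,-1,-1]; g=p+.019*m[:,2]; d=m@[1,-b_,-e_]; co=g+m@[.0575,0,0]
im=cv2.imread('pics/t7.png').astype(np.float32); q=np.arange(0,.13,.003)
uv=proj('top',co+q[:,None]*d+[0,0,.012]).astype(np.float32); c=cv2.remap(im,uv[None,:,0],uv[None,:,1],1)[0]
print(''.join('B' if (x[2]-x[0])/(x[2]+1)>.42 else '.' for x in c))"
```

```text
F [-0.11 -0.1  -1.51] M [-0.09  0.43  0.07] t 14.825 w 0.0152 tip s,y,n [127.82   1.74  98.92] dir [ 1.e+00 -1.e-04 -6.e-04]
row [ 1.18 23.05  0.53] [  8.68 -25.   -26.75]
top base 0.959 [0 0] [ 0.21 -0.08]
top trough 0.8464 [0 0] [ 0.15 -0.04]
scene base 0.9998 [0 0] [-0.03  0.44]
scene trough 0.6443 [0 0] [-0.14 -0.17]
........BBBBBBBBBBBBBBB.....................
```

Emit:
{"name": "move_arm", "arguments": {"series": [[0,1.2,-0.5,0.4,-1.2,-1.3,0],[0.2,4,-1,1.4,-4,-4.3,0],[0.4,7.5,-1,2.7,-7.8,-8.3,0],[0.6,11,-1,4,-11.5,-12.3,0],[0.8,14.5,-0.5,5.4,-15.5,-16.5,0],[1,18,0,6.8,-19.5,-21,0],[1.1,20.8,0.3,8,-22.9,-24.5,0],[1.2,22.4,0.5,8.5,-24.5,-26.2,0],[1.2,23.05,0.5,8.7,-25,-26.75,0],[1.2,23.05,0.5,8.7,-25,-26.75,0]]}}

```text
time_s: 16.18
position: [0.6795, 0.0029, 0.1869]
orientation: [-0.011, 0.602, 0.798, 0.008]
contact_force: [0.1, 0.2, -2.0]
grip_width: 0.0155
finger_force: 49.7
```

```bash
cat > chk.py <<'E'
from rodfit import *
import sys
k=sys.argv[1]
p,r,_=cur(); m=r.as_matrix()*[1,-1,-1]; g=p+.019*m[:,2]; d=m@[1,-b_,-e_]; co=g+m@[.0575,0,0]
for n in 'top','scene':
    im=cv2.imread(f'pics/{n[0]}{k}.png').astype(np.float32); q=np.arange(0,.13,.003)
    for h in (0,.012):
        uv=(proj(n,co+q[:,None]*d+[0,0,h])+BI[n]).astype(np.float32); c=cv2.remap(im,uv[None,:,0],uv[None,:,1],1)[0]
        print(n,h,''.join('r' if x[0]-x[2]>-15 else 'B' if (x[2]-x[0])/(x[2]+1)>.6 else '.' for x in c))
# tip location residual in scene
for q in (.09,.1,.11):
    c=proj('scene',co+q*d)[0]+BI['scene']; I=cv2.imread(f'pics/s{k}.png').astype(np.float32); I2=I[:,:,0]-I[:,:,2]
    e=proj('scene',co+(q+.01)*d)[0]+BI['scene']-c; e/=np.linalg.norm(e); nn=np.array([-e[1],e[0]]); kk=np.arange(-5,5.1,.25); uv=(c+kk[:,None]*nn).astype(np.float32)
    v=cv2.remap(I2,uv[None,:,0],uv[None,:,1],1)[0]; v-=np.median(v); w=np.clip(v-.5*v.max(),0,None); print(q,nn.round(2),round(float((w*kk).sum()/w.sum()),2),v.max())
E
python3 ret.py 0.03 8; python3 chk.py 8
```

```text
F [-0.72 -0.07 -1.92] M [-0.14  0.14  0.06] t 16.175 w 0.0155 tip s,y,n [ 127.81 -147.39   25.12] dir [ 0.7978  0.4607 -0.389 ]
row [-2.700e-01  1.000e-02  1.004e+01] [-0.02 -0.02 -0.02]
top 0 rrrrrrrr.....B...BBB.Brrrrrrrrrrrrrrrrrr....
top 0.012 rrr.......BB..B...BB..B.....................
scene 0 rr.BBBBBBBBBBBBBBBBB..rrrrrrrrrrrrrrrrrrr...
scene 0.012 .rrrrrr.BBBBBBBBBBBBBBBBBBBBBBBBBBBB........
0.09 [-0.83 -0.56] -0.04 38.171875
0.1 [-0.83 -0.56] -0.15 84.19141
0.11 [-0.83 -0.56] -0.14 89.39453
```

Biscuits sit at x ≈ 81–123 mm on the rod, and the rod matches the model. Lowering.

Emit:
{"name": "move_arm", "arguments": {"series": [[-0.05,0,2,0,0,0,0],[-0.15,0,5,0,0,0,0],[-0.22,0,8,0,0,0,0],[-0.27,0,10,0,0,0,0],[-0.27,0,10,0,0,0,0],[-0.27,0,10,0,0,0,0]]}}

```text
time_s: 17.02
position: [0.6801, 0.0028, 0.0888]
orientation: [-0.01, 0.602, 0.798, 0.009]
contact_force: [-0.1, 0.2, -1.7]
grip_width: 0.0152
finger_force: 49.7
```

```bash
python3 ret.py 0.0 9
```

```text
F [-0.61  0.18 -1.59] M [-0.18  0.11  0.08] t 17.025 w 0.0152 tip s,y,n [  84.77 -147.91  -63.26] dir [ 0.7971  0.4608 -0.3902]
row [-0.05 -0.06  3.24] [ 0.12  0.07 -0.01]
```

Emit:
{"name": "move_arm", "arguments": {"series": [[0,-0.05,1,0,0,0,0],[-0.05,-0.05,2,0,0,0,0],[-0.05,-0.05,2.6,0,0,0,0],[-0.05,-0.05,3,0,0,0,0],[-0.05,-0.05,3.2,0,0,0,0],[-0.05,-0.05,3.2,0,0,0,0]]}}

```text
time_s: 17.88
position: [0.6791, 0.0031, 0.0559]
orientation: [-0.011, 0.602, 0.799, 0.008]
contact_force: [-4.5, -2.2, 3.0]
grip_width: 0.0156
finger_force: 49.6
```

```bash
python3 ret.py 0.0 10; python3 chk.py 10
```

```text
F [-1.69  3.74  4.11] M [ 0.51  0.26 -0.06] t 17.875 w 0.0156 tip s,y,n [  70.4  -146.83  -92.77] dir [ 0.7971  0.4613 -0.3897]
row [-0.02  0.03 -0.05] [0.02 0.04 0.02]
top 0 rrrrrrrr.....B...BB...rrrrrrrrrrrrrrrrr.....
top 0.012 rrr.......BB.BB...BB............rr..........
scene 0 rr..BBBBBBBBBBBBBBBB.rrrrrrrrrrrrrrrrrr.....
scene 0.012 rrrrrrr.BBBBBBBBBBBBBBBBB..B....B.....rr....
0.09 [-0.87 -0.5 ] 0.19 48.335938
0.1 [-0.87 -0.5 ] 0.55 6.4648438
0.11 [-0.87 -0.5 ] 0.25 37.713867
```

Seated, with the same contact pattern as at the grasp. Releasing and retreating upward.

Emit:
{"name": "move_arm", "arguments": {"series": [[0,0,0,0,0,0,2.2],[0,0,0,0,0,0,3.5],[0,0,0,0,0,0,5],[0,0,0,0,0,0,5],[0,0,0,0,0,0,5],[0,0,-2,0,0,0,5],[0,0,-5,0,0,0,5],[0,0,-10,0,0,0,5],[0,0,-14,0,0,0,5],[0,0,-14,0,0,0,5]]}}

```text
time_s: 19.23
position: [0.6814, -0.0007, 0.2006]
orientation: [-0.007, 0.602, 0.799, 0.01]
contact_force: [-0.2, 0.6, -0.4]
grip_width: 0.0502
finger_force: 0.0
```

```bash
cat > fin.py <<'E'
from h import *
print(cur()[2]['contact_force'])
t=snap('top','t11.png');s=snap('scene','s11.png')
# rod model lying at seat
m=skR(1.85,0); g=np.array([.6793,.0025,.0755]); co=g+m@[.0575,0,0]
for n in 'top','scene':
    im=cv2.imread(f'pics/{n[0]}11.png').astype(np.float32); q=np.arange(-.03,.135,.003)
    for b in(-.04,-.068,-.095):
        d=m@[1,b,0]; uv=(proj(n,co+q[:,None]*d)+(1.5 if n=='scene' else 0)).astype(np.float32); c=cv2.remap(im,uv[None,:,0],uv[None,:,1],1)[0]
        print(n,b,''.join('r' if x[0]-x[2]>-15 else 'B' if (x[2]-x[0])/(x[2]+1)>.6 else '.' for x in c))
# compare with initial picture: lying skewer rod end and stand/bystanders
for n,f in(('top','t'),('scene','s')):
    A_=cv2.imread(f'pics/{n}0.png',0);B_=cv2.imread(f'pics/{f}11.png',0)
    W={'top':{'rodtip':(165,190,330,352),'collar':(148,172,393,412),'stand':(280,305,310,345),'lemon':(150,190,220,250),'onion':(208,246,213,251),'tom2':(275,297,214,235),'tom1':(307,330,282,304),'shallot':(215,231,390,414)},'scene':{'rodtip':(195,220,265,290),'stand':(255,300,315,375)}}[n]
    for k,(y0,y1,x0,x1) in W.items():
        r=cv2.matchTemplate(B_[y0-8:y1+8,x0-8:x1+8],A_[y0:y1,x0:x1],cv2.TM_CCOEFF_NORMED); _,v,_,l=cv2.minMaxLoc(r); print(n,k,round(v,3),np.array(l)-8)
E
python3 fin.py
```

```text
[-0.16398311  0.58542856 -0.36204013]
top -0.04 .........rrrrrrrrr.BBBB....BB..Brrrrrrrrrrrrrrrrrr.....
top -0.068 .........rrrrrrrrr.BBBB....BBB.B.........rr............
top -0.095 .........rrrrrr..r.BBBB....BBBBB.........rr............
scene -0.04 .....rrrrrrr..BBBBBBBBBBBBBBBB.rrrrrrrrrrrrrrrrrrr.....
scene -0.068 .....rrrrrrr..BBBBBBBBBBBBBBBB.rrrr.rrrrrr.rrr.........
scene -0.095 ......rrrrrr..BBBBBBBBBBBBBBBB....B........rr..........
top rodtip 0.815 [0 1]
top collar 0.934 [0 1]
top stand 0.999 [0 0]
top lemon 0.999 [0 0]
top onion 0.999 [0 0]
top tom2 0.999 [0 0]
top tom1 0.85 [0 0]
top shallot 0.996 [0 0]
scene rodtip 0.791 [2 1]
scene stand 1.0 [0 0]
```

The rod tip and collar are back within 1–2 px of where they started, and the biscuits are on the rod between the forks. The stand and bystanders haven't moved, and the robot is clear.

```bash
python3 -c "
from station import ctrl
print(ctrl.job_done())"
```

```text
the job is handed in; nothing more can be done
None
```

The job is handed in at about 19 s of the 69 s allowed: all three biscuits were threaded, lifted off together and laid back on the skewer between the forks; the final images show the skewer within 1–2 px of its starting place, and the stand and bystanders unmoved; no verdict came back.

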